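# Shut the drying box on a plaster mould

## Task

The plaster mould half is sticking out of the doorway of the open-topped metal drying box. Push it in flat along the floor until it rests against the back wall, then swing the door round and press it shut gently until its sprung latch rides over the strike and snaps in, so that the door stays shut by itself. Do not slam or force the door, and leave the other things on the bench where they are.

Things in the scene. Friction and masses are not known exactly. Their poses are not given: they have to be found in the camera images.
- drying_box: Fixed open-topped box of bare sheet steel, 4 mm walls, rim 63 mm above the bench. Origin on the bench; x axis points from the doorway to the back wall, y to the hinge side, z up. Base plate 4 mm thick, x -115 to 50, y -134 to 122 mm (its front part is a sill). Inner faces: back x = 45, sides y = 98 and -95 mm; side walls start at x = -55 (left) and -33 mm (right).
- home (a point): Where the mould's centre lies when home against the back wall: 9 mm behind the box's origin in x, 17 mm above the bench, in the middle of the width. Axes as the box's.
- strike_nominal (a point): Middle setting of the axis of the strike roller, a small upright steel roller (8 mm) that the bolt rides over, 45 mm above the bench; axes as the box's. Its dark steel bracket (44 mm along x, 62 mm high, just beyond the free edge of the shut door) also carries a rubber buffer. Screwed down through slots, roller and buffer really stand up to 14 mm nearer or farther along x, differently each time and not measured.
- door (a joint): Door angle in rad: 0 parallel to the back wall, positive open (swung out to -x of the box); starts 1.15 to 1.40. The hinge spring pulls it to about 1.28 with 0.2 N m/rad, friction 0.04 N m, damped: unless latched it springs open again. The bevel meets the strike at 0.01 to 0.16; it snaps in, and then rests, somewhere from -0.075 to +0.09 depending on the strike. Shutting faster than 3 rad/s is slamming.
- door_hinge (a point): Point on the door's upright hinge axis, 34 mm above the bench, half-way up the door; in the box's frame at x = -70, y = +100 mm. The door is a 10 mm thick plain steel leaf centred on this axis, 195 mm from the axis to its free edge, reaching from 9 to 59 mm above the bench.
- door_push (a point): Point on the door's plain outer face 145 mm from the hinge axis, half-way up; a good place to push. x: closing direction, normal to the door (the box's x at angle 0); y: along the door to the hinge; z up. Pushed here, riding over the strike takes about 6 to 10 N; the last 4 mm squeeze the rubber buffer (2 to 3 N per mm) and it snaps in at 9 to 11 N. Less leaves it unlatched. Over 15 N on box or door is forcing it.
- door_edge (a point): Middle of the door's free edge at the latch, 195 mm from the hinge axis, 45 mm above the bench, axes as point door_push. A brass bolt with a 45 degree bevel on its inner side sticks out here by 14 mm, sprung outwards with 3 to 5 N; its small thumb pin stands 8 mm above the door, 187 mm from the hinge axis.
- mould_mid (a point): Centre (half-way up) of the loose mould half in the doorway: pale plaster block 72 (its x) by 84 (its y) by 26 mm high, 0.14 to 0.28 kg, flat on the base plate, its x axis within about 0.12 rad of the box's. Starts with its centre at x = -40 to -55, y = -15 to +15 mm in the box's frame, in the way of the door.
- tape_roll: Bystander: roll of masking tape lying flat, 88 mm across, 25 high, origin under its centre.
- spare_half: Bystander: another pale plaster mould half, 80 x 88 x 24 mm, lying on the bench left of the box, origin under its centre.
- jar: Bystander: amber glass jar with a black lid, 58 mm across, 70 high, origin under its centre.
- plier: Bystander: black pliers lying flat, 108 x 144 x 14 mm, origin under its centre.
- pen: Bystander: black marker pen lying flat, origin under its centre.

How it is judged (in metres and radians):
On the way:
1. the mould lies inside against the back wall while the door is still open (x of mould_mid in the frame of drying_box above 0.001 m and value of joint door above 0.3 rad), for 0.1 s.
At the end, for the whole second after the job is handed in: The door stays shut on its latch by itself (angle under 0.1 rad, against its opening spring), and the mould lies flat and at rest on the floor of the box against the back wall (centre within 8 mm of the home position in depth) (value of joint door below 0.1 rad and linear speed of mould below 0.01 m/s and x of mould_mid in the frame of drying_box between 0.001 and 0.02 m and y of mould_mid in the frame of drying_box between -0.06 and 0.06 m and z of mould_mid in the frame of drying_box below 0.022 m and angle between mould_mid's own z axis and vertical below 0.1 rad); the robot touches nothing.
It fails at once if box or door pressed with more than 15 N (contact force between any of the fingers, the arm and drying_box above 15 N).
It fails at once if door slammed: turned shut faster than 3 rad/s (velocity of joint door below -3 rad/s).
It fails at once if a bystander moved more than 20 mm (distance of any of tape_roll, spare_half, jar, plier, pen from where it was at the start of the episode above 0.02 m).
It also fails if it takes over 69 s, if anything falls off the work surface, if the arm or the gripper's body presses on something with over 40 N, if the wrist force passes 120 N, or if a joint passes its speed limit or range.

## Robot

A 6-joint arm with a two-finger parallel gripper is mounted at the origin on a cart in front of the work surface, level with it; the furniture and walls round the work are solid. World frame = base frame: x ahead of the robot, y to its left, z up, the work surface at z = 0. Lengths are in mm, angles in rad, forces in N, time in s.
With the tool pointing down it reaches from about 400 to 825 mm from the base axis. Payload 7 kg.
Tool frame: the origin (TCP) lies at the very end of the fingers, on their centre line; the grasp point (between the pads) lies 19 mm behind it; z points along the fingers, y is the direction in which the jaws open and shut (so a half turn about z gives the same grasp; the last joint's range is limited). The gripper opens to 88 mm and grips with 3 to 60 N. Pads are 19 mm wide; open, the fingers measure 130 mm over their backs; the gripper's body (78 mm by 193 mm) begins 47 mm behind the grasp point.
Start: joints at [-0.87, 0.359, 0.012, 0, -1.224, -0.288], TCP at [270.765, -618.289, 197.361] pointing down, gripper open.
Joint ranges: [-3.07, 3.07], [-1.43, 2.12], [-1.02, 1.25], [-3.03, 1.67], [-3.05, -0], [-3.03, 3.03]. Speed limits (rad/s): [2.39, 2.39, 3.01, 3.14, 3.14, 3.14].

## Interface

Orientations are given as a unit quaternion [x, y, z, w].
In Python, from plant import bot gives the robot as it stands. Calls block until the motion is done:
- bot.move_ptp(position, orientation): joint-space move of the TCP to a pose.
- bot.line_to(position, velocity=150, ori=None): straight line of the TCP; ori=None keeps the orientation; velocity is the mean speed in mm/s.
- bot.move_joints(angles): joint-space move.
- bot.move_gripper(opening, force=None): finger opening in mm; force is the grip in N (None keeps the last); returns when the fingers have stopped.
- bot.pause(seconds).
- bot.solve_ik(position, orientation): joint angles nearest the present ones, or None.
- bot.read_state(): the state.
- bot.camera(name): name is "side" or "top" or "wrist"; returns the picture (400x640x3 uint8, red, green, blue); there is no depth.
- bot.get_calibration(name): a dict with "fx", "fy", "cx", "cy" (pixels), "view" (4x4, takes a point from world to camera coordinates); the wrist camera has in their place "T_tool_cam" (4x4, takes a point from camera to tool coordinates, whose origin is the TCP and whose axes are the flange's). Camera axes: x right, y up, looking along -z (the intrinsics and any distortion apply to the point x, -y, -z); pixel columns grow to the right and rows downward; lengths in mm; the calibration is good to about 2 mm. A picture is of the moment at which its call begins: read the wrist's pose just before it. get_calibration takes no time and is no camera call.
A pose or a line that the arm cannot do raises bot.Unreachable and nothing moves.
- bot.close_job(): hands the job in, once; it reports no verdict.
The state is a dict: "t": time; "joint_pos": joint angles; "qvel": joint speeds; "tau": joint torques, N m; "tcp_pos": TCP position; "eef_rot": TCP orientation; "contact_force": force on the tool from outside, world axes, zero at the start; "moment": the same for the moment, N m; "width": finger opening in mm.
Only numpy, scipy, OpenCV 4.12 (cv2) and the standard library are available. Lean on these libraries where they do the work, as an engineer would, in place of code of your own. Each camera call takes 0.05 s, during which the arm holds its last target. There are 200 camera calls.

## Working session

There is one attempt and no reset: what is moved stays moved. The work goes in short steps, each a Python script; the robot and the scene stay as the last script left them, time stands still between calls to the robot, and variables do not carry over. Pictures are saved under pics/ and viewed, about 8 in all and at most 12, crops included, and the job is handed in when it is done.

```bash
mkdir -p pics; ls; python3 - <<'E'
from plant import bot
import cv2
for n in("top","side"):
    cv2.imwrite(f"pics/{n}0.png",bot.camera(n)[:,:,::-1]); c=bot.get_calibration(n); print(n,c)
print(bot.get_calibration("wrist")); s=bot.read_state(); print(s)
E
```

```text
pics
top {'fx': 448.6297687741037, 'fy': 448.6297687741037, 'cx': 316.8423233594701, 'cy': 192.09223982591897, 'view': array([[-2.76568257e-03, -9.99918015e-01, -1.25025661e-02,
         4.10832699e+01],
       [ 9.96804309e-01, -3.75478104e-03,  7.97939316e-02,
        -5.73042357e+02],
       [-7.98343341e-02, -1.22419271e-02,  9.96732970e-01,
        -1.11553818e+03],
       [ 0.00000000e+00,  0.00000000e+00,  0.00000000e+00,
         1.00000000e+00]])}
side {'fx': 380.5192351804366, 'fy': 380.5192351804366, 'cx': 326.86836140532614, 'cy': 200.3204100202457, 'view': array([[-2.82234005e-01,  9.59082582e-01,  2.24625766e-02,
         1.50702251e+02],
       [-4.81954702e-01, -1.61994730e-01,  8.61090804e-01,
         2.30177396e+02],
       [ 8.29496011e-01,  2.32203162e-01,  5.07954781e-01,
        -1.75255664e+03],
       [ 0.00000000e+00,  0.00000000e+00,  0.00000000e+00,
         1.00000000e+00]])}
{'fx': 337.0227297233766, 'fy': 337.0227297233766, 'cx': 320.4880646455069, 'cy': 201.64443581909276, 'T_tool_cam': array([[-1.14098666e-04,  9.69359209e-01,  2.45647534e-01,
       
[... 248 characters left out ...]
         1.00000000e+00]])}
{'t': 0.1, 'joint_pos': array([-8.69909278e-01,  3.59301085e-01,  1.11754186e-02, -2.73725356e-04,
       -1.22411542e+00, -2.88085797e-01]), 'qvel': array([-0.00013644, -0.00307271,  0.00195675,  0.00107329, -0.0003914 ,
        0.00053644]), 'tau': array([-1.54859819e-03, -5.84162307e+01,  2.93747646e+01,  7.01549158e+00,
        1.01509859e-02, -7.19236323e-05]), 'tcp_pos': array([ 270.55930907, -617.89141753,  196.54271349]), 'eef_rot': array([-2.04892596e-01,  9.78784188e-01,  6.96917819e-04, -2.29554240e-04]), 'contact_force': array([-0.1825174 ,  0.5463701 ,  0.32571039]), 'moment': array([ 0.02825884,  0.0087832 , -0.00483417]), 'width': 87.70085518790576}
```

View pics/top0.png

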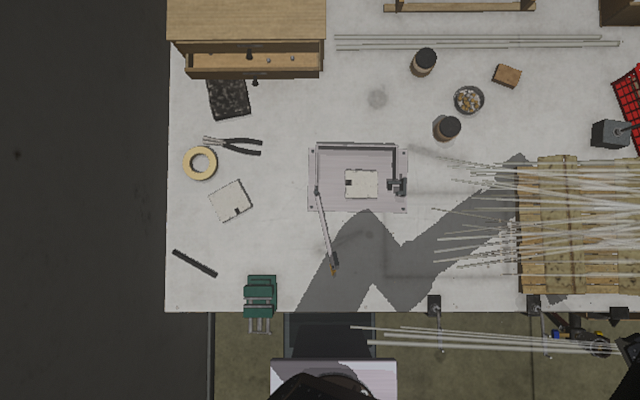

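View pics/side0.png

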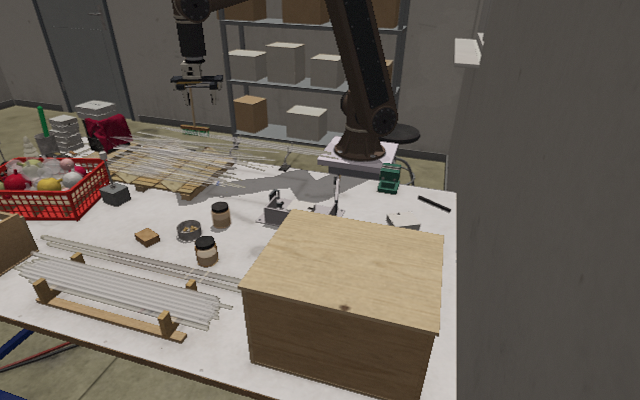

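The top view shows the box at about (310–405, 145–212), the mould at (362,184), the door from its hinge (317,188) to its tip (334,265), and the strike bracket at (398,186). I'll enlarge that area.

```bash
python3 - <<'E'
import cv2
i=cv2.imread("pics/top0.png")[130:280,290:430]
i=cv2.resize(i[:90],None,fx=5.7,fy=5.7,interpolation=cv2.INTER_CUBIC);cv2.imwrite("pics/c1.png",i);print(i.shape)
E
```

```text
(513, 798, 3)
```

View pics/c1.png

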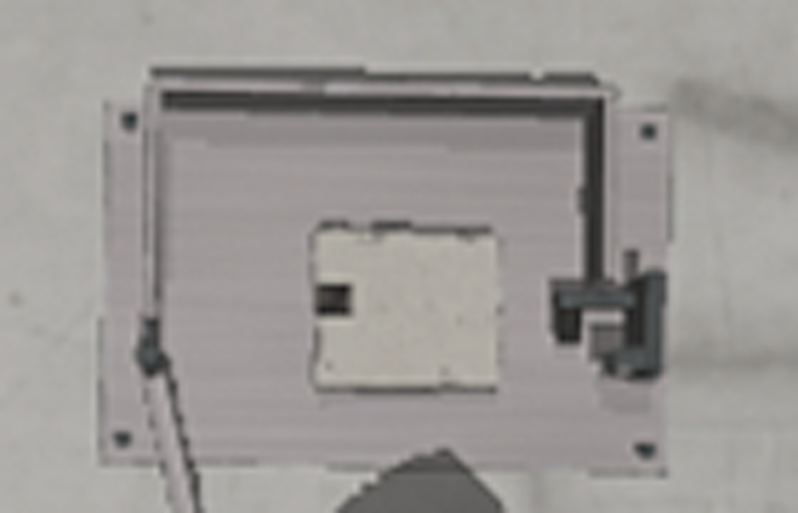

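```bash
cat > h.py <<'E'
import numpy as np, cv2
from scipy.optimize import least_squares
from scipy.spatial.transform import Rotation as R
def project(c,P):
    p=np.atleast_2d(P)@c["view"][:3,:3].T+c["view"][:3,3]
    return np.c_[c["cx"]-c["fx"]*p[:,0]/p[:,2], c["cy"]+c["fy"]*p[:,1]/p[:,2]]
def T2(q,P):
    c,s=np.cos(q[2]),np.sin(q[2]); P=np.atleast_2d(P)
    return np.c_[q[0]+c*P[:,0]-s*P[:,1], q[1]+s*P[:,0]+c*P[:,1], P[:,2]]
def fit(c,obj,px,q0):
    r=least_squares(lambda q:(project(c,T2(q,obj))-px).ravel(),q0,x_scale=[100,100,1]); return r.x,r.fun
E
python3 - <<'E'
from plant import bot
from h import *
c=bot.get_calibration("top")
px=lambda a:np.array(a)/5.7+[290-.4,130-.4]
o=np.array([[-115,122,4],[-115,-134,4],[50,122,4],[50,-134,4.]])
q,f=fit(c,o,px([(100,462),(667,473),(107,100),(670,107)]),[580,0,0]); print("box",q,f.round(1))
m=np.array([[36,42,30],[36,-42,30],[-36,-42,30],[-36,42,30.]])
qm,f=fit(c,m,px([(314,228),(497,230),(498,389),(314,389)]),[580,0,0]); print("mould",qm,f.round(1))
d=qm[:2]-q[:2];cs,sn=np.cos(q[2]),np.sin(q[2]); print("mould in box",cs*d[0]+sn*d[1],-sn*d[0]+cs*d[1],qm[2]-q[2])
h=T2(q,[-70,100,59]); print("hinge",h,(project(c,h)-[290,130])*5.7)
r=least_squares(lambda a:(project(c,T2(q,[-70-195*np.sin(a[0]),100-195*np.cos(a[0]),59]))-[334,262]).ravel(),[1.2]);print("door",r.x,r.fun)
th=r.x[0]
for rr in(80,100,120,145):
  for t in (th,1.,.7,.4,.2,0,-.07):
    n=np.array([np.cos(t),-np.sin(t)]);p=np.array([-70,100])+rr*np.array([-np.sin(t),-np.cos(t)])-n*(35 if t==th else 14.5)
    w=T2(q,[*p,30])[0]
    out=[]
    for k in (0,np.pi):
      s=bot.solve_ik(w,(R.from_euler('z',q[2]-t+k)*R.from_euler('x',np.pi)).as_quat()); out.append(None if s is None else s.round(2).tolist())
    print(rr,round(t,2),w.round(0),np.hypot(*w[:2]).round(),out)
E
```

```text
box [ 6.39553765e+02 -5.97356816e+01 -2.11873072e-02] [-0.1 -0.1  0.2 -0.2 -0.   0.  -0.2  0.4]
mould [ 5.93271075e+02 -7.18044032e+01 -8.49453453e-03] [-0.6 -0.1  0.6 -0.3  0.6  0.2 -0.6  0.1]
mould in box -46.016617640201495 -13.046545105015582 0.012692772636898797
hinge [[571.68804808  41.72487472  59.        ]] [[146.14514801 350.74939579]]
door [1.29802263] [1.86716967 7.13493769]
80 1.3 [485.  56.  30.] 489.0 [[0.52, 0.24, -0.61, 0.0, -0.73, -0.27], [0.52, 0.24, -0.61, 0.0, -0.73, 2.88]]
80 1.0 [496.  12.  30.] 496.0 [[0.42, 0.25, -0.59, 0.0, -0.73, 0.13], [0.42, 0.25, -0.59, 0.0, -0.73, -3.01]]
80 0.7 [508.  -9.  30.] 508.0 [[0.37, 0.27, -0.57, 0.0, -0.74, 0.48], [0.37, 0.27, -0.57, -0.0, -0.74, -2.66]]
80 0.4 [526. -25.  30.] 526.0 [[0.32, 0.29, -0.53, 0.0, -0.75, 0.82], [0.32, 0.29, -0.53, -0.0, -0.75, -2.32]]
80 0.2 [540. -33.  30.] 541.0 [[0.3, 0.31, -0.49, 0.0, -0.77, 1.05], [0.3, 0.31, -0.49, -0.0, -0.77, -2.09]]
80 0 [555. -38.  30.] 557.0 [[0.28, 0.33, -0.46, 0.0, -0.78, 1.27], [0.28, 0.33, -0.46, -0.0, -0.78, -1.88]]
80 -0.07 [561. -39.  30.] 562.0 [[0.28, 0.34, -0.45
[... 1689 characters left out ...]
.14, -0.74, 0.0, -0.69, 2.83]]
145 1.0 [440. -22.  30.] 441.0 [[0.4, 0.17, -0.71, 0.0, -0.7, 0.15], [0.4, 0.17, -0.71, -0.0, -0.7, -2.99]]
145 0.7 [465. -58.  30.] 469.0 [[0.3, 0.21, -0.65, 0.0, -0.71, 0.55], [0.3, 0.21, -0.65, -0.0, -0.71, -2.59]]
145 0.4 [499. -85.  30.] 506.0 [[0.22, 0.26, -0.57, 0.0, -0.74, 0.93], [0.22, 0.26, -0.57, -0.0, -0.74, -2.21]]
145 0.2 [526. -97.  30.] 535.0 [[0.19, 0.3, -0.51, 0.0, -0.76, 1.16], [0.19, 0.3, -0.51, -0.0, -0.76, -1.98]]
145 0 [ 554. -103.   30.] 564.0 [[0.16, 0.34, -0.44, 0.0, -0.78, 1.39], [0.16, 0.34, -0.44, -0.0, -0.78, -1.76]]
145 -0.07 [ 564. -104.   30.] 574.0 [[0.16, 0.36, -0.42, 0.0, -0.79, 1.46], [0.16, 0.36, -0.42, -0.0, -0.79, -1.68]]
```

The box fit agrees to within 0.4 px. The mould is in its stated range at x=-46, y=-13, yaw 0.013, the hinge projects where I see it, and the door is at about 1.3. Next I'll push the mould.

```bash
cat >> h.py <<'E'
Q=np.array([639.55,-59.74,-.0212])
def W(x,y,z): return T2(Q,[x,y,z])[0]
def ori(t): return (R.from_euler('z',Q[2]-t)*R.from_euler('x',np.pi)).as_quat()
def xbox(p): c,s=np.cos(Q[2]),np.sin(Q[2]); d=np.array(p[:2])-Q[:2]; return np.array([c*d[0]+s*d[1],-s*d[0]+c*d[1]])
def fdir(f,t=0): n=R.from_euler('z',Q[2]-t).apply([1,0,0]); return -f@n   # push force along closing direction
E
python3 - <<'E'
from plant import bot
from h import *
y=-13
bot.move_ptp(W(-125,y,170),ori(0)); bot.move_gripper(50,20)
bot.line_to(W(-125,y,14),150)
bot.pause(.3)
b=np.mean([bot.read_state()["contact_force"] for _ in range(3)],0); s=bot.read_state(); print(s["t"],b,s["tcp_pos"],xbox(s["tcp_pos"]),s["width"])
bot.line_to(W(-100,y,14),60)
bot.line_to(W(-50,y,14),50)
s=bot.read_state(); print("mid",xbox(s["tcp_pos"]),fdir(s["contact_force"]-b))
for x in np.arange(-49,-30,1.):
    bot.line_to(W(x,y,14),25); s=bot.read_state(); f=fdir(s["contact_force"]-b)
    print(x,xbox(s["tcp_pos"])[0].round(1),f.round(1))
    if f>7: break
cv2.imwrite("pics/t2.png",cv2.resize(bot.camera("top")[110:290,280:440,::-1],None,fx=3.3,fy=3.3,interpolation=2)); print(bot.read_state()["t"])
E
```

```text
4.5667 [0.02751896 0.13389457 0.2694627 ] [514.58023193 -70.01882372  14.49421453] [-124.72379118  -12.92567458] 49.80405304685159
mid [-50.35021378 -13.03933373] -0.4766787854793543
-49.0 -49.0 0.1
-48.0 -48.0 0.4
-47.0 -46.9 -0.2
-46.0 -45.9 0.2
-45.0 -45.0 -0.7
-44.0 -43.9 0.5
-43.0 -43.0 -0.0
-42.0 -42.0 1.1
-41.0 -40.9 0.3
-40.0 -39.9 -0.5
-39.0 -39.0 0.6
-38.0 -37.9 0.1
-37.0 -36.9 0.1
-36.0 -35.9 0.2
-35.0 -34.9 -0.4
-34.0 -33.9 -0.4
-33.0 -32.9 0.5
-32.0 -31.9 0.6
-31.0 -30.9 -0.5
11.0833
```

View pics/t2.png

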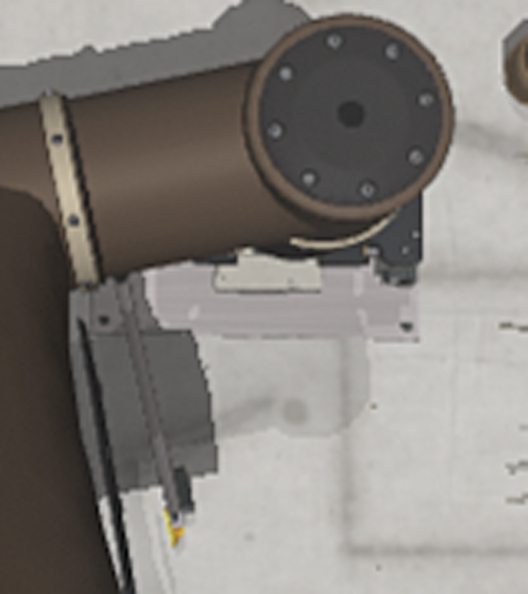

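The pale strip at crop (215–320, 262–290) puts the mould's front edge at the same image row as before, although the TCP reads well past that point. I'll check with fresh images from all three cameras.

```bash
python3 - <<'E'
from plant import bot
from h import *
s=bot.read_state(); print(s["tcp_pos"],s["width"],s["contact_force"],s["eef_rot"])
w=bot.camera("wrist")[:,:,::-1]; d=bot.camera("side")[130:280,230:430,::-1]; t=bot.camera("top")[150:230,300:420,::-1]
a=cv2.resize(w,(480,300)); b=cv2.resize(d,(400,300),interpolation=2)
c=cv2.resize(t,(400,267),interpolation=2)
im=np.zeros((580,800,3),np.uint8); im[:300,:400]=b; im[:267,400:]=c; im[280:580,320:]=a
cv2.imwrite("pics/m3.png",im)
c=bot.get_calibration("top"); print(project(c,s["tcp_pos"]),project(bot.get_calibration("side"),s["tcp_pos"]))
E
```

```text
[608.27377272 -72.08837487  13.9657604 ] 50.339094579469155 [-0.02736986 -0.21376928 -0.15408251] [ 9.99943759e-01 -1.06055476e-02 -4.02150746e-05  1.47631914e-05]
[[360.2919025  178.55772807]] [[299.6984674  212.20497921]]
```

View pics/m3.png

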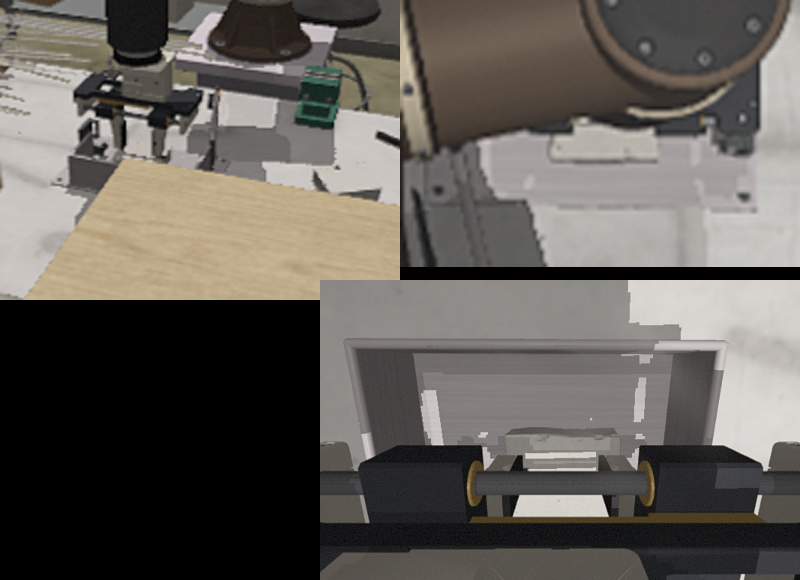

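The top view can't settle this, because the pale block may be part of the gripper. I'll project the expected box and mould outlines into the wrist image for both hypotheses.

```bash
cat >> h.py <<'E'
def wproj(c,s,P):
    Tw=np.eye(4); Tw[:3,:3]=R.from_quat(s["eef_rot"]).as_matrix(); Tw[:3,3]=s["tcp_pos"]
    return project(dict(c,view=np.linalg.inv(Tw@c["T_tool_cam"])),P)
E
python3 - <<'E'
from plant import bot
from h import *
s=bot.read_state(); c=bot.get_calibration("wrist"); w=bot.camera("wrist")[:,:,::-1].copy()
cs=np.array([[1,1],[1,-1],[-1,-1],[-1,1]])*[36,42]
for mx,col in((-46,(0,0,255)),(9,(0,255,0))):
    for z in (4,30):
        p=wproj(c,s,T2(Q,np.c_[cs+[mx,-13],[z]*4])); cv2.polylines(w,[np.int32(p.round())],True,col,1)
p=wproj(c,s,T2(Q,[[45,98,63],[45,-95,63],[45,-95,4],[45,98,4]])); cv2.polylines(w,[np.int32(p.round())],True,(255,0,0),1)
cv2.imwrite("pics/w4.png",cv2.resize(w[50:330,100:540],(800,509),interpolation=2))
E
```

```text
(no output)
```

View pics/w4.png

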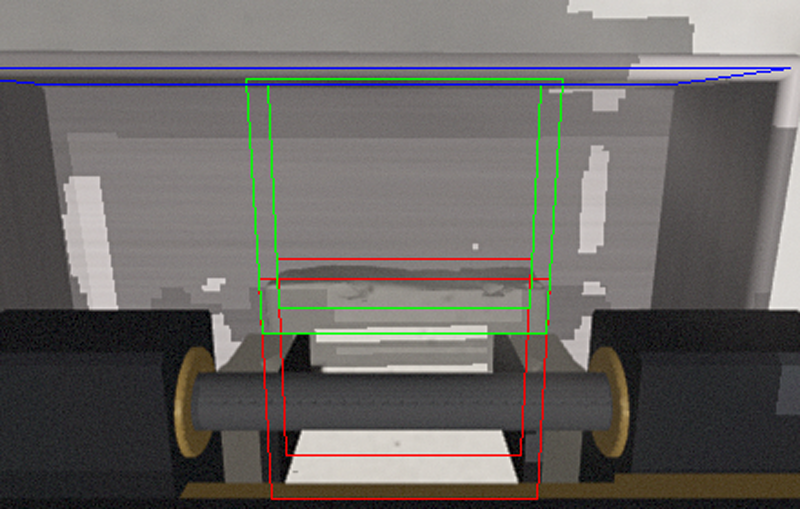

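The mould's far edge, at crop rows 270–285, matches the unmoved (red) outline and not the pushed one. The fingers still felt nothing. I'll lift clear and look from above without the arm in the way.

```bash
python3 - <<'E'
from plant import bot
from h import *
bot.line_to(W(-31,-13,24),50); print(bot.read_state()["contact_force"])
bot.line_to(W(-31,-13,150),200); s=bot.read_state(); print(s["contact_force"])
bot.line_to(W(-190,-13,170),250); s=bot.read_state(); print(s["t"])
w=bot.camera("wrist")[:,:,::-1]; t=bot.camera("top")[120:290,290:430,::-1]
im=np.zeros((400,800,3),np.uint8); im[:300,:480]=cv2.resize(w,(480,300)); im[:388,480:]=cv2.resize(t,(320,388),interpolation=2)
cv2.imwrite("pics/m5.png",im)
E
```

```text
[ 0.6608413  -0.20739206 -0.51629809]
[ 0.51017075 -0.15080404 -0.7176853 ]
13.2083
```

View pics/m5.png

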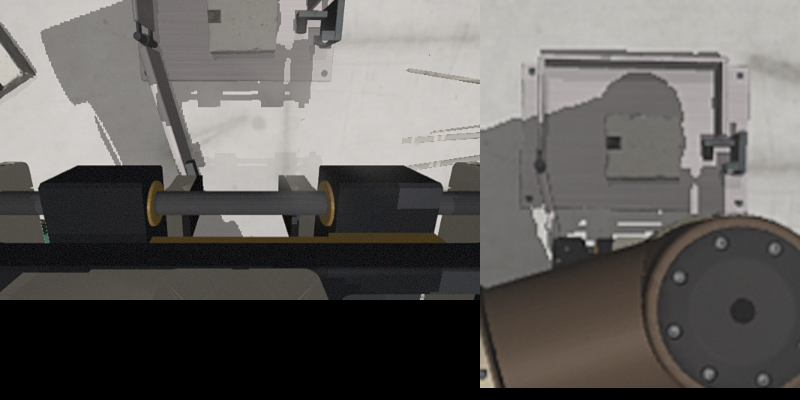

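The mould hasn't moved at all, so the fingers must have passed over it, or the reported height is wrong. I'll probe the free bench here to test the real fingertip height.

```bash
python3 - <<'E'
from plant import bot
from h import *
def probe(x,y,z0,z1,st=2.):
    bot.line_to(W(x,y,z0+15),200); bot.line_to(W(x,y,z0),80); bot.pause(.2); b=bot.read_state()["contact_force"]
    for z in np.arange(z0,z1-.1,-st):
        bot.line_to(W(x,y,z),40); s=bot.read_state(); f=s["contact_force"]-b
        if abs(f[2])>3: break
    print("probe",x,y,"z",z,s["tcp_pos"][2],f.round(2),"t",s["t"])
probe(-190,-13,14,0)
bot.line_to(W(-190,-13,80),200)
probe(-46,-13,46,20)
bot.line_to(W(-46,-13,80),200)
E
```

```text
probe -190 -13 z 0.0 -0.13870516965303753 [ 0.13  0.66 -0.15] t 16.7
probe -46 -13 z 20.0 19.83982119578403 [ 0.95 -0.08  0.52] t 22.1667
```

The force sensor reads nothing at TCP z=0 on the bench, nor 10 mm below the mould's top. Either the fingertips sit higher than the reported TCP or the force reading is dead. I'll probe lower on clear bench and take a side image.

```bash
python3 - <<'E'
from plant import bot
from h import *
bot.line_to(W(-190,-150,90),250)
bot.line_to(W(-190,-150,2),150); bot.pause(.2); b=bot.read_state()["contact_force"]
for z in np.arange(0,-36,-2.):
    bot.line_to(W(-190,-150,z),40); s=bot.read_state(); f=s["contact_force"]-b
    if abs(f[2])>3: break
print(z,s["tcp_pos"],f,s["t"],s["width"])
sd=bot.get_calibration("side"); p=project(sd,s["tcp_pos"])[0]; print(p)
u,v=np.int32(p); w=bot.camera("wrist")[:,:,::-1]
d=bot.camera("side")[v-75:v+35,u-75:u+75,::-1]
im=np.zeros((300,800,3),np.uint8); im[:293,:400]=cv2.resize(d,(400,293),interpolation=2); im[:250,400:]=cv2.resize(w,(400,250))
cv2.imwrite("pics/m6.png",im)
E
```

```text
-30.0 [ 446.69417095 -205.73133876  -28.96571351] [-3.68607154  3.19514727 14.7743154 ] 28.5 50.19158846525633
[281.20795493 194.18885915]
```

View pics/m6.png

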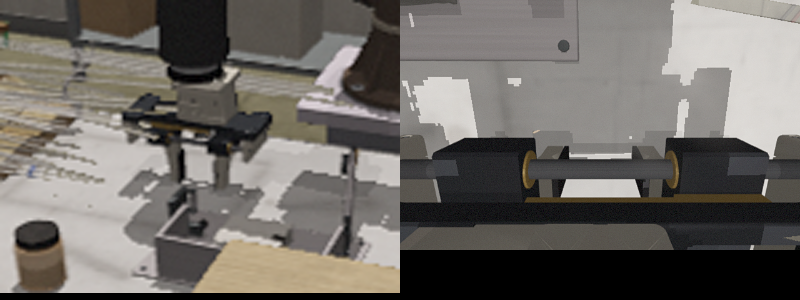

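The real fingertips touch the bench at a reported TCP z of about -28.5, so the fingers end some 28.5 mm short of the stated TCP. The side image agrees: the tip is at crop (175,188) and the gripper body about 66 mm above it. I'll correct for this offset and push again.

```bash
cat >> h.py <<'E'
DZ=28.5   # real fingertips end this far above the reported TCP (measured on the bench)
_W=W
def W(x,y,z): return _W(x,y,z-DZ)
E
python3 - <<'E'
from plant import bot
from h import *
y=-13
for t in (1.35,1.2,.6,0,-.08):
    p=np.array([-70,100])+145*np.array([-np.sin(t),-np.cos(t)])-14.5*np.array([np.cos(t),-np.sin(t)])
    print(t,bot.solve_ik(W(*p,32),ori(t)) is not None)
bot.line_to(W(-150,-80,75),250)
bot.line_to(W(-125,y,75),200); bot.line_to(W(-125,y,15),100)
bot.pause(.2); b=bot.read_state()["contact_force"]
stop=False
for x in [-105,-90,-75,-60,-50,-46,-44,-42]+list(np.arange(-41,-28,1.)):
    bot.line_to(W(x,y,15),50 if x<-45 else 20); s=bot.read_state(); f=s["contact_force"]-b
    print(x,xbox(s["tcp_pos"])[0].round(1),f.round(1),end=' | ')
    if fdir(f)>4.5 : break
print(s["t"])
bot.line_to(W(x-15,y,15),80); bot.line_to(W(x-15,y,90),200); bot.line_to(W(-130,60,110),250)
s=bot.read_state(); print(s["t"])
w=bot.camera("wrist")[:,:,::-1]; t=bot.camera("top")[120:290,290:430,::-1]
im=np.zeros((400,800,3),np.uint8); im[:300,:480]=cv2.resize(w,(480,300)); im[:388,480:]=cv2.resize(t,(320,388),interpolation=2)
cv2.imwrite("pics/m7.png",im)
E
```

```text
1.35 True
1.2 True
0.6 True
0 True
-0.08 True
-105 -105.1 [-1.3 -0.1 -1.5] | -90 -89.7 [-0.3 -0.3 -0.8] | -75 -74.6 [-0.8 -0.4 -0.7] | -60 -59.6 [ 0.2 -0.5 -0.3] | -50 -49.5 [-0.2 -0.6 -0.4] | -46 -45.7 [-0.6 -0.8 -1.2] | -44 -43.9 [-1.  -0.4 -1.1] | -42 -41.9 [-0.1 -0.5 -0.6] | -41.0 -41.0 [-0.7 -1.6 -0.5] | -40.0 -39.9 [-1.6 -0.5 -1.3] | -39.0 -38.8 [-0.5 -0.6 -0.6] | -38.0 -38.5 [-4.1 -0.2  0.1] | -37.0 -38.6 [-7.1  1.9  2.9] | 34.9
36.3417
```

View pics/m7.png

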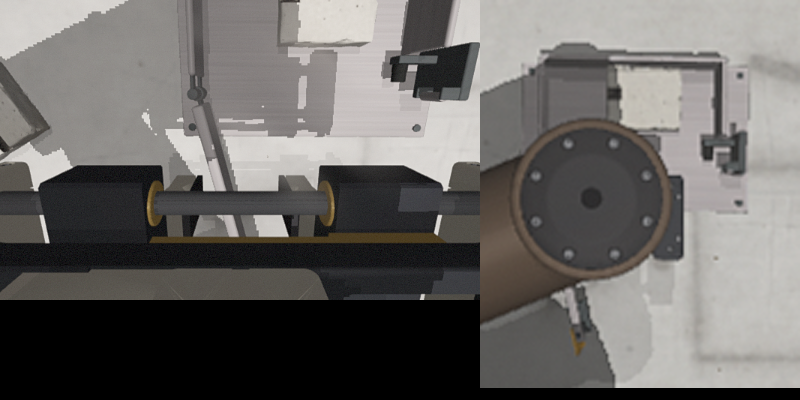

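The mould is home: the push force rose to 7 N with the finger stuck at x=-38.5, and the block's bright top at (620–680, 68–130) now lies against the back wall. The door is still open. Next is the door.

```bash
cat >> h.py <<'E'
def dp(t,off,r=145,z=32):
    p=np.array([-70,100])+r*np.array([-np.sin(t),-np.cos(t)])-(5+9.5+off)*np.array([np.cos(t),-np.sin(t)]); return W(*p,z)
E
python3 - <<'E'
from plant import bot
from h import *
bot.move_gripper(0,10); 
bot.line_to(dp(1.3,35,z=110),200,ori(1.3)); bot.line_to(dp(1.3,35),150)
bot.pause(.2); b=np.mean([bot.read_state()["contact_force"] for _ in range(2)],0)
bot.line_to(dp(1.3,12),100); print(bot.read_state()["t"],fdir(bot.read_state()["contact_force"]-b,1.3))
bad=False; t=1.3
for t in np.arange(1.2,.25,-.1):
    bot.line_to(dp(t,0),90,ori(t)); f=fdir(bot.read_state()["contact_force"]-b,t); print(round(t,2),round(f,1),end=' | ')
    if f>8: bad=True; break
fm=0
while not bad and t>-.09:
    t-= .014 if fm<3.5 else .006 if fm<8 else .003
    bot.line_to(dp(t,0),25,ori(t)); s=bot.read_state(); f=fdir(s["contact_force"]-b,t); fm=f
    print(round(t,3),round(f,1),end=' | ')
    if f>11.3 or s["t"]>60: break
print("\nend",t,s["t"],(s["contact_force"]-b).round(1))
E
```

```text
40.1 -0.3690555920723693
1.2 -1.0 | 1.1 -1.8 | 1.0 -0.8 | 0.9 -1.1 | 0.8 0.3 | 0.7 0.0 | 0.6 -0.2 | 0.5 0.8 | 0.4 0.3 | 0.3 0.1 | 0.286 1.3 | 0.272 0.4 | 0.258 0.7 | 0.244 1.8 | 0.23 0.3 | 0.216 1.2 | 0.202 -0.5 | 0.188 0.5 | 0.174 0.6 | 0.16 0.4 | 0.146 0.9 | 0.132 -0.3 | 0.118 0.8 | 0.104 0.7 | 0.09 1.2 | 0.076 1.7 | 0.062 0.4 | 0.048 0.9 | 0.034 4.8 | 0.028 7.1 | 0.022 6.6 | 0.016 8.4 | 0.013 8.0 | 0.01 6.9 | 0.004 8.1 | 0.001 8.3 | -0.002 8.1 | -0.005 8.6 | -0.008 8.1 | -0.011 5.3 | -0.017 0.5 | -0.031 0.2 | -0.045 5.2 | -0.051 6.6 | -0.057 8.1 | -0.06 8.8 | -0.063 9.4 | -0.066 9.8 | -0.069 10.5 | -0.072 10.3 | -0.075 10.7 | -0.078 12.3 | 
end -0.07800000000000099 53.8167 [-12.4   2.3   9.7]
```

```bash
python3 - <<'E'
from plant import bot
from h import *
for o in (-0.+0,3,40):
    if o: bot.line_to(dp(-.078,o),40 if o<5 else 60)
    s=bot.read_state(); print(o,s["contact_force"].round(1),s["t"])
bot.line_to(dp(-.078,60,z=100),150); bot.pause(.2); s=bot.read_state(); print(s["t"])
w=bot.camera("wrist")[:,:,::-1].copy(); c=bot.get_calibration("wrist")
for a,col in((-.07,(0,255,0)),(.1,(0,0,255))):
    k=lambda r,o:[-70-r*np.sin(a)-o*np.cos(a),100-r*np.cos(a)+o*np.sin(a),59]
    cv2.polylines(w,[np.int32(wproj(c,s,T2(Q,[k(10,5),k(195,5)])))],False,col,1)
cv2.imwrite("pics/m8.png",cv2.resize(w[:300],(800,375)))
E
```

```text
0.0 [-13.1   2.7   9. ] 53.8167
3 [-9.   1.7  5.9] 54.0667
40 [-0.2  0.  -0.2] 54.8333
55.6583
```

View pics/m8.png

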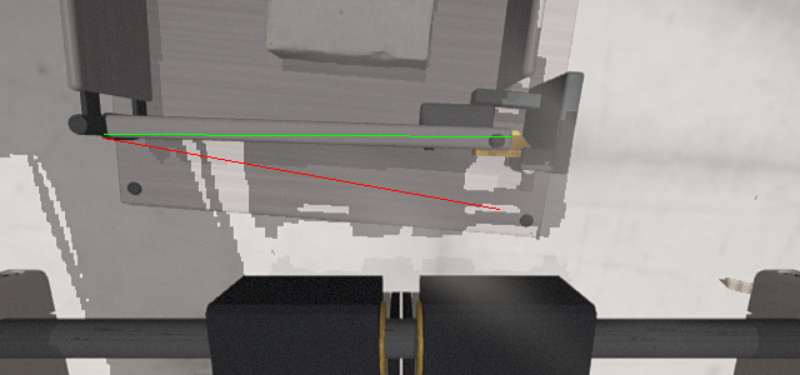

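The door has stood shut at about -0.06 rad for 1 s since I released it: its top edge lies along the green line and the bolt is at the strike (520,140). The mould is behind it. I'll make one numeric check that nothing moves, then hand in.

```bash
python3 - <<'E'
from plant import bot
import numpy as np
a=bot.camera("wrist")[:200].astype(int); bot.pause(1.5); b=bot.camera("wrist")[:200].astype(int)
d=np.abs(a-b).max(2); print("changed px",(d>40).sum(),bot.read_state()["t"],bot.read_state()["contact_force"])
if (d>40).sum()<300: bot.close_job(); print("closed")
E
```

```text
changed px 1563 57.3083 [-0.30694247 -0.51914624 -0.25046314]
```

```bash
python3 - <<'E'
from plant import bot
import numpy as np, cv2
a=bot.camera("wrist")[:,:,::-1]; b=bot.camera("wrist")[:,:,::-1]; p=cv2.imread("pics/m8.png")
d=np.abs(a[:200].astype(int)-b[:200]).max(2); print("back-to-back changed",(d>40).sum())
A=cv2.resize(a[:300],(800,375)); print(cv2.phaseCorrelate(np.float32(p[80:170,60:600,1]),np.float32(A[80:170,60:600,1])))
cv2.imwrite("pics/m9.png",np.vstack([p[60:250],A[60:250]]))
E
```

```text
back-to-back changed 5
((0.7734797108843168, 0.7785592610689065), 0.8189868225286037)
```

View pics/m9.png

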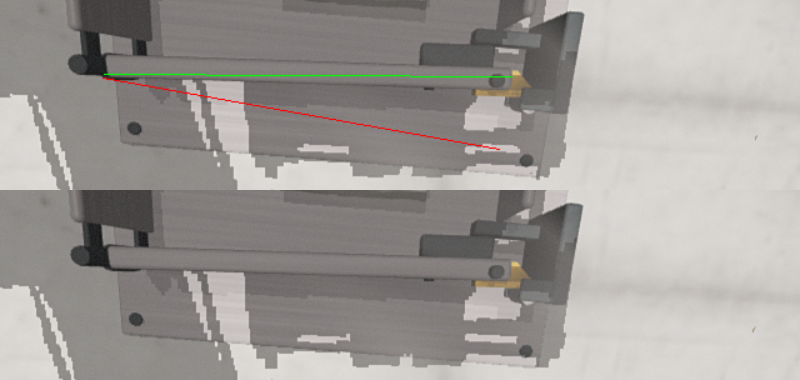

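The two pictures are the same apart from a whole-image shift of under 1 px from the arm settling (the bench holes shift too). The door hasn't moved, so I'm handing in.

```bash
python3 -c "
from plant import bot
print(bot.read_state()['t']); bot.close_job()"
```

```text
57.4083
the job is handed in; nothing more can be done
```

The mould is against the back wall, the door is shut on its latch, and I handed the job in at 57.4 s of the 69 s allowed. The hand-in gives no verdict.

- **First push failed:** the fingers passed over the mould without touching it. A probe on the bench showed the fingertips end about 28.5 mm short of the reported TCP. I corrected for that and pushed again.
- **Mould:** the second push slid it flat to the back wall, where the force rose to about 7 N and the finger stopped. The door was still open, and the picture showed the mould at the back wall.
- **Door:** I swung it round slowly, rode over the strike at about 8 N, and pressed to about 12–13 N along the closing direction before letting go.
- **Last checks:** the door stayed at about -0.06 rad in pictures about 1 s and 2.5 s after release, and the arm was clear of everything, with force readings near zero. A pixel comparison first showed 1563 changed pixels. The pictures put this down to a shift of under 1 px as the arm settled, because the bench holes moved with it.
- **Possible problem:** at the peak, the wrist sensor also showed about 9 N vertically, so the total was about 16 N. The limit is 15 N on the box or door. I can't tell whether the real contact force went over it or the sensor was off.
- **Bystanders:** my path stayed well clear of them and no contact was felt, but I did not measure their positions again at the end.

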